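# Uncouple the test plug from a safety quick coupling and park it

## Robot

A 6-joint arm with a two-finger parallel gripper is mounted at the origin on the work surface. World frame = base frame: x ahead of the robot, y to its left, z up, the work surface at z = 0. Lengths are in m, angles in rad, forces in N, time in s.
With the tool pointing down it reaches from about 0.375 to 0.9 m from the base axis. Payload 3.1 kg.
Tool frame: the origin (TCP) lies between the finger pads; the fingertips stand 22 mm ahead of it and the grasp point (between the pads) lies 3 mm ahead of it; z points along the fingers, y is the direction in which the jaws open and shut (so a half turn about z gives the same grasp; the last joint's range is limited). The gripper opens to 85 mm and grips with 20 to 120 N. Pads are 22 mm wide; open, the fingers measure 114 mm over their backs; the gripper's body (76 mm by 85 mm) begins 54 mm behind the grasp point. The pads swing forward as they close: fully open they stand 13 mm farther back than shut.
Start: joints at [-1.393, 0.527, 1.433, -0, 1.181, -0.178], TCP at [0.218, -0.586, 0.253] pointing down, gripper open.
Joint ranges: [-3.08, 3.08], [-0.75, 2.2], [0.22, 2.44], [-1.43, 4.57], [0, 2.65], [-2.85, 2.85]. Speed limits (rad/s): [2.79, 2.79, 3.14, 3.14, 3.14, 3.14].

## Interface

Orientations are given as a unit quaternion [x, y, z, w].
In Python, from station import status, snapshot, manip gives the robot as it stands.
- The arm moves only by the tool move_arm, never from a script. Its argument "plan" is a list that holds one entry, the list of rows, each a list of 7 numbers: the turn, a rotation vector about the tool's x, y, z scaled (see below), then the shift along the tool's x, y, z scaled (see below), then the closure, from 0 (fully open) to 1 (shut). A call has exactly 8 rows; each row is the pose to reach, as a shift and turn from the pose commanded when the call began, along the tool's axes at that moment; what a row does not reach only later rows make up. The controller multiplies each number of a shift by 100 mm and each number of a turn by pi/4 rad. A row lasts 1/8 s, in which the tool goes at most 62.5 mm and 10.7 degrees, less where a joint would pass 70% of its speed; a pose out of reach is approached as far as the arm can. A call with a number of a shift or a turn outside -1 to 1 is refused whole. A call with a gripper value outside its range is refused whole. The fingers move at their own pace and stop on an object; "force" is the grip in N (left out, the last holds). Time passes only in rows, so rows that repeat a pose let the fingers close, or fill a call up. It gives the time, the measured TCP pose, the force and the opening at its end, in the units of the state.
- status.sense(): the state, without advancing time (a new reading comes with each control period).
- snapshot(name): name is "scene" or "side" or "wrist"; returns a dict with "img" (420x560x3 uint8, red, green, blue), "depth" (420x560 float32, m along the optical axis (not along the pixel's ray), 0 where there is no reading), "mtx" (3x3 intrinsics, pixels), "k1" (the pictures are not rectified: a ray, as slopes to the right and down, at radius r is drawn at 1 + k1 r^2 times it, then the intrinsics apply), "T" (4x4, takes a point from camera to world coordinates). Camera axes: x right, y up, looking along -z (the intrinsics and any distortion apply to the point x, -y, -z); pixel columns grow to the right and rows downward; lengths in m; the calibration is good to about 2 mm. A picture is of the moment at which its call begins.
- manip.sign_off(): hands the job in, once; it reports no verdict.
The state is a dict: "t": time; "q": joint angles; "qd": joint speeds; "tau": joint torques, N m; "tcp_pos": TCP position; "tool_rot": TCP orientation; "force": force on the tool from outside, world axes, zero at the start; "ft_torque": the same for the moment, N m; "finger_gap": opening from 0.0 (shut) to 1.0 (fully open).
Only numpy, scipy, OpenCV 4.12 (cv2) and the standard library are available. Lean on these libraries where they do the work, as an engineer would, in place of code of your own. Each camera call takes 0.05 s, during which the arm holds its last target. There are 200 camera calls.

## Task

Take the test plug out of the upright quick coupling and park it in the fitting hole of the aluminium block, fully home. The spring-loaded sleeve first has to be turned clockwise (seen from above) until its notch meets the guide pin, then pushed all the way down to release the plug; once the plug has been drawn out, the sleeve must have snapped back up. The coupling stands on a soft rubber mount: never press or pull on it with more than about 30 N, and leave the other parts on the table alone.

Things in the scene. Friction and masses are not known exactly. Their poses are not given: they have to be found in the camera images.
- stand: Fixed test stand with an upright coupling. Origin: centre of its underside, on the table; z up; x points the way the guide pin sticks out. From the table up: grey foot 120 mm across to 20 mm, rubber mount to 34 mm, brass coupling body, steel sleeve round it from 66 to 112 mm, plug head from 114 to 131 mm (120 to 137 once released).
- sleeve_grip (a point): Fixed point on the coupling's axis, 100 mm above the table: a good height to grip the sleeve, a steel tube of 44 mm outside diameter, smooth from 72 to 112 mm above the table, with a 56 mm wide, 6 mm thick rim at its foot (66 to 72 mm). The sleeve turns easily on the body and stays where it is left.
- pin (a point): Outer end of the steel guide pin: 5 mm thick, level, 35 mm from the coupling's axis, centre 62 mm above the table, just under the rim. The rim has one 14 mm wide notch, which starts 0.3 to 1.0 rad anticlockwise (seen from above) of the pin and is not measured. Elsewhere the rim lands on the pin after 1.5 mm of downward travel. The notch clears the pin within 0.13 rad either way.
- sleeve (a joint): Downward travel of the sleeve, m: 0 up, 0.006 at its lower stop; spring 2 N (up) to 5 N (down). Past about 0.0045 it frees the plug, which an ejector lifts 6 mm at once, up between the fingers. Let go after that, it rises only to 0.003 or 0.004, held by the plug, and snaps to 0 when the plug is drawn out. Let go earlier, it returns to 0 and the plug stays locked.
- post (a joint): Sag of the coupling on its rubber mount, m: 0 at rest, positive when pressed down, negative when pulled up; stiffness 6 N per mm (0.005 m = 30 N, the most it may bear).
- mouth (a point): Centre of the coupling's top opening, 112 mm above the table at rest, on the axis.
- nipple: The test plug, 110 g: z up along its axis, origin at the centre of its lower end. Shank 16 mm across to 31 mm (end chamfered to 12 mm, groove at 11 to 20 mm), then a brass head 26 mm across to 48 mm, to grip it by. Locked, its origin is 83 mm above the table; released, 89 mm. It draws out straight up against a drag of a few N and is clear above 112 mm.
- rack: Fixed aluminium parking block 60 x 105 x 42 mm (x, y, z), origin at the centre of its underside on the table. Two holes from above: the fitting one (20 mm) at y = -25 mm, and one too small (11 mm) at y = +30 mm.
- rack_hole0 (a point): Centre of the mouth of the fitting hole, 42 mm above the table. The hole is 20 mm wide with a 2 mm chamfer, and 34 mm deep: the plug's shank goes in until its head rests on the block, the plug's origin then being 11 mm above the table.
- elbow: Bystander: grey plastic pipe elbow with two flanges, 116 mm foot, 155 mm tall. Leave alone.
- bolt_up: Bystander: hex bolt standing on its head, 69 mm tall. Leave alone.
- bolt_down: Bystander: hex bolt lying down, 79 mm long, 23 mm high. Leave alone.
- nut: Bystander: round nut 24 mm across, 10 mm high. Leave alone.
- washer: Bystander: washer 30 mm across, 4 mm thick. Leave alone.
- spanner: Bystander: 200 mm spanner lying flat, 8 mm high. Leave alone.
- spanner2: Bystander: 160 mm spanner lying flat, 8 mm high. Leave alone.
Not all that is in view belongs to the job. Several things have the shape of the rack; the one meant has the colours described above.

How it is judged:
On the way, in this order (a step that is already met when the one before it is completed fails the run):
1. the sleeve is pushed down and the plug released, raised at least 4 mm in the coupling (value of joint sleeve above 0.0035 m and z of nipple in the frame of mouth above -0.025 m), for 0.1 s.
2. the plug is drawn clear of the coupling and the sleeve has snapped fully up (z of nipple in the frame of mouth above 0.003 m and value of joint sleeve below 0.001 m), for 0.1 s.
At the end, for the whole second after the job is handed in: The plug stands at rest in the fitting hole of the block: within 4 mm of the hole's axis, its head within 3 mm of resting on the block, tilted less than 0.1 rad; the coupling's sleeve is fully up (within 1 mm) (horizontal distance between nipple and rack_hole0 below 0.004 m and height (world z) of nipple below 0.014 m and angle between nipple's own z axis and vertical below 0.1 rad and linear speed of nipple below 0.02 m/s and value of joint sleeve below 0.001 m); the robot touches nothing.
It fails at once if the coupling is pressed down or pulled up on its mount by more than 5 mm (30 N) (value of joint post above 0.005 m or value of joint post below -0.005 m).
It fails at once if a bystander is moved more than 30 mm (distance of any of elbow, bolt_up, bolt_down, nut, washer, spanner, spanner2 from where it was at the start of the episode above 0.03 m).
It also fails if it takes over 64 s, if anything falls off the work surface, if the arm or the gripper's body presses on something with over 40 N, if the wrist force passes 120 N, or if a joint passes its speed limit or range.

## Working session

There is one attempt and no reset: what is moved stays moved. The work goes in short steps, Python scripts to look and compute and a tool call to move; the robot and the scene stay as the last step left them, time stands still between calls to the robot, and variables do not carry over. Pictures are saved under pics/ and viewed, on a budget of 10 in all, crops included, one or two more only if the job needs it, and the job is handed in when it is done.

Besides the shell and the picture viewer there is one more tool, called after "Request:" in YAML: its name, and indented under it one key for each argument. move_arm: Moves the arm, as the interface text tells. Its arguments: {"type":"object","properties":{"plan":{"type":"array"},"force":{"type":"number"}},"required":["plan"]}

```bash
mkdir -p pics; ls; cat > h.py <<'E'
import numpy as np, cv2, pickle
from station import status, snapshot, manip
def ray(s,u,v):
    K=s["mtx"]; p=np.array([(u-K[0,2])/K[0,0],(v-K[1,2])/K[1,1]]); q=p.copy()
    for _ in range(20): q=p/(1+s["k1"]*(q@q))
    return np.array([q[0],-q[1],-1.0])
def pt(s,u,v):  # depth point
    d=s["depth"][int(round(v)),int(round(u))]; return (s["T"]@np.r_[ray(s,u,v)*d,1])[:3]
def atz(s,u,v,z):
    T=s["T"]; r=T[:3,:3]@ray(s,u,v); o=T[:3,3]; return o+r*(z-o[2])/r[2]
def proj(s,P):
    c=np.linalg.inv(s["T"])@np.r_[P,1]; x=np.array([c[0],-c[1]])/-c[2]; x=x*(1+s["k1"]*(x@x)); return s["mtx"][:2,:2]@x+s["mtx"][:2,2]
def cloud(s):
    h,w=s["depth"].shape; K=s["mtx"]; u,v=np.meshgrid(np.arange(w),np.arange(h))
    p=np.stack([(u-K[0,2])/K[0,0],(v-K[1,2])/K[1,1]],-1); q=p.copy()
    for _ in range(20): q=p/(1+s["k1"]*(q**2).sum(-1,keepdims=True))
    d=s["depth"][...,None]; c=np.concatenate([q[...,:1],-q[...,1:],-np.ones_like(d)],-1)*d
    P=c@s["T"][:3,:3].T+s["T"][:3,3]; P[s["depth"]==0]=np.nan; return P
def save(s,n): cv2.imwrite(n,s["img"][...,::-1])
E
python3 - <<'E'
from h import *
st=status.sense(); print({k:np.round(v,3) for k,v in st.items()})
a=snapshot("scene");b=snapshot("side");pickle.dump((a,b),open("s0.pkl","wb"))
save(a,"pics/scene0.png");save(b,"pics/side0.png")
for s in(a,b): print(s["mtx"],s["k1"],s["T"].round(3))
E
```

```text
pics
{'t': np.float64(0.0), 'q': array([-1.393,  0.528,  1.434, -0.   ,  1.181, -0.179]), 'qd': array([-0.   , -0.001, -0.   , -0.001, -0.   , -0.001]), 'tau': array([ 0.0000e+00, -4.4235e+01, -1.7802e+01, -0.0000e+00,  8.0000e-03,
       -0.0000e+00]), 'tcp_pos': array([ 0.218, -0.585,  0.252]), 'tool_rot': array([ 0.984,  0.177, -0.   , -0.001]), 'force': array([-0.351,  0.118, -0.56 ]), 'ft_torque': array([-0.008,  0.041,  0.028]), 'finger_gap': np.float64(1.001)}
[[387.87792703   0.         279.23853709]
 [  0.         387.87792703 207.95124027]
 [  0.           0.           1.        ]] -0.024813171377980482 [[ 0.871 -0.303  0.387  0.945]
 [ 0.491  0.525 -0.695 -0.73 ]
 [ 0.007  0.796  0.606  0.676]
 [ 0.     0.     0.     1.   ]]
[[499.97924713   0.         273.8882026 ]
 [  0.         499.97924713 212.28475367]
 [  0.           0.           1.        ]] 0.059976435131923946 [[-0.832  0.328 -0.447  0.068]
 [-0.554 -0.48   0.68   0.69 ]
 [ 0.009  0.813  0.582  0.745]
 [ 0.     0.     0.     1.   ]]
```

View pics/scene0.png

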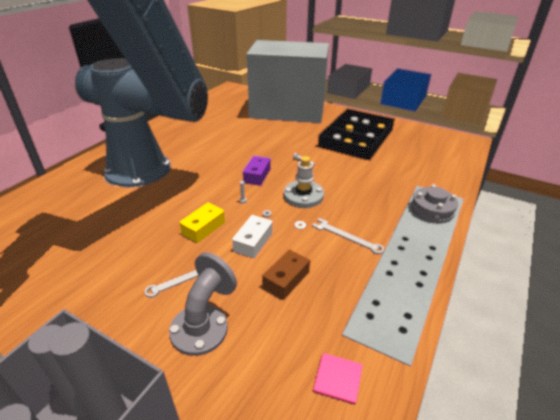

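View pics/side0.png

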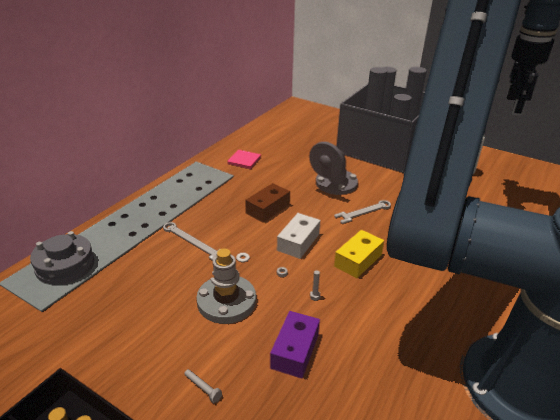

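Scene view: candidates for the rack are purple (257,170), yellow (203,221), white/aluminium (253,235) and brown (286,273). I choose the bare-metal one, at (253,235) in scene and (299,235) in side. The coupling is at (305,180) in scene and (226,275) in side.

```bash
python3 - <<'E'
from h import *
a,b=pickle.load(open("s0.pkl","rb"))
for nm,s,pc,pr in(("scene",a,(305,170),(253,235)),("side",b,(225,262),(299,235))):
    P=cloud(s); c0=pt(s,*pc); r0=pt(s,*pr); print(nm,c0.round(3),r0.round(3))
    D=np.hypot(P[...,0]-c0[0],P[...,1]-c0[1])
    for lo,hi in((.126,.136),(.109,.115),(.016,.023)):
        m=(D<.08)&(P[...,2]>lo)&(P[...,2]<hi); q=P[m][:,:2].astype(np.float32); print(lo,m.sum(),cv2.minEnclosingCircle(q),q.mean(0),P[m][:,2].mean())
    D=np.hypot(P[...,0]-r0[0],P[...,1]-r0[1])
    m=(D<.08)&(abs(P[...,2]-.042)<.004); q=P[m][:,:2].astype(np.float32)*1000; rr=cv2.minAreaRect(q); print("rack",m.sum(),rr,P[m][:,2].mean()); print(cv2.boxPoints(rr).round(1).tolist())
    u,v=proj(s,np.r_[c0[:2],.08]).astype(int); w,x=proj(s,np.r_[r0[:2],.04]).astype(int)
    f=lambda u,v,h:cv2.resize(s["img"][v-h:v+h,u-h:u+h,::-1],(400,400),interpolation=2)
    cv2.imwrite(f"pics/crop_{nm}.png",np.hstack([f(u,v,45),f(w,x,35)]))
i=[cv2.imread(f"pics/crop_{n}.png") for n in("scene","side")]
cv2.imwrite("pics/crops.png",cv2.resize(np.vstack(i),(600,600)))
E
```

```text
scene [0.555 0.118 0.102] [ 0.539 -0.132  0.043]
0.126 41 ((0.543800413608551, 0.13289828598499298), 0.014477493241429329) [0.54642606 0.1332721 ] 0.13031378980636052
0.109 63 ((0.5447818636894226, 0.13422533869743347), 0.022597264498472214) [0.54854286 0.12885195] 0.11106339714016343
0.016 471 ((0.5473851561546326, 0.1338587999343872), 0.061354417353868484) [0.5521238  0.12201311] 0.019541121490416966
rack 651 ((525.0792236328125, -112.78548431396484), (61.972286224365234, 108.51387023925781), 4.349908828735352) 0.04171964153957291
[[490.1000061035156, -61.0], [498.29998779296875, -169.1999969482422], [560.0999755859375, -164.5], [551.9000244140625, -56.29999923706055]]
side [0.538 0.142 0.116] [ 0.512 -0.09   0.042]
0.126 118 ((0.5461193323135376, 0.13874590396881104), 0.014295944944024086) [0.54494774 0.13885903] 0.13120444035146925
0.109 165 ((0.545865535736084, 0.13774526119232178), 0.02275886945426464) [0.541068   0.14277045] 0.1121158012668652
0.016 1141 ((0.545925498008728, 0.1373218446969986), 0.06088937446475029) [0.5365289  0.14814726] 0.0207090884922524
rack 737 ((526.4742431640625, -110.03408813476562), (63.53997802734375, 108.37678527832031), 5.380904197692871) 0.042551105557092815
[[489.79998779296875, -59.099998474121094], [499.8999938964844, -167.0], [563.2000122070312, -161.0], [553.0, -53.099998474121094]]
```

View pics/crops.png

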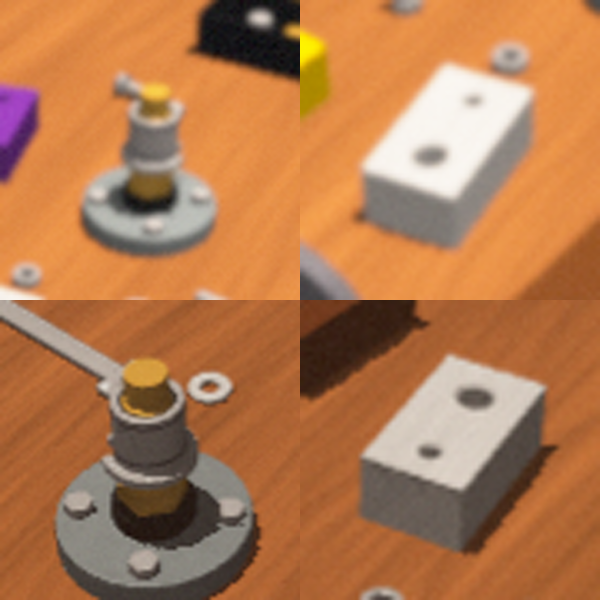

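```bash
python3 - <<'E'
from h import *
from scipy.spatial.transform import Rotation as R
s=snapshot("wrist");st=status.sense()
T=np.eye(4);T[:3,:3]=R.from_quat(st["tool_rot"]).as_matrix();T[:3,3]=st["tcp_pos"]
print((np.linalg.inv(T)@s["T"]).round(3),s["mtx"],s["k1"])
print(T.round(3)); print("to coupling, tool axes:",(np.linalg.inv(T)@np.r_[.546,.136,.2,1]).round(3))
a,b=pickle.load(open("s0.pkl","rb"))
print("elbow",pt(a,215,270).round(3),pt(a,198,330).round(3))
E
```

```text
[[-0.     0.952  0.305  0.079]
 [ 1.     0.    -0.    -0.   ]
 [-0.     0.305 -0.952 -0.121]
 [ 0.     0.     0.     1.   ]] [[344.83677585   0.         277.66646667]
 [  0.         344.83677585 213.13199651]
 [  0.           0.           1.        ]] -0.02309024886011803
[[ 0.937  0.349 -0.     0.218]
 [ 0.349 -0.937  0.002 -0.585]
 [ 0.    -0.002 -1.     0.253]
 [ 0.     0.     0.     1.   ]]
to coupling, tool axes: [ 0.559 -0.561  0.054  1.   ]
elbow [ 0.583 -0.333  0.126] [ 0.59  -0.411  0.033]
```

Request:
move_arm:
  plan:
    - [[0,0,0,0.5,-0.5,0,0],[0,0,0,1,-1,0,0],[0,0,0,1,-1,0,0],[0,0,0,1,-1,0,0],[0,0,0,1,-1,0,0],[0,0,0,1,-1,0,0],[0,0,0,1,-1,0,0],[0,0,0,1,-1,0,0]]

```text
t: 1.15
tcp_pos: [0.2768, -0.4574, 0.2531]
tool_rot: [0.984, 0.177, -0.0, -0.0]
force: [-0.8, 0.9, 0.3]
finger_gap: 0.999
```

Request:
move_arm:
  plan:
    - [[0,0,0,0.5,-0.5,0,0],[0,0,0,1,-1,0,0],[0,0,0,1,-1,0,0],[0,0,0,1,-1,0,0],[0,0,0,1,-1,0,0],[0,0,0,1,-1,0,0],[0,0,0,1,-1,0,0],[0,0,0,1,-1,0,0]]

```text
t: 2.15
tcp_pos: [0.3356, -0.3288, 0.2532]
tool_rot: [0.984, 0.177, -0.0, -0.0]
force: [0.4, -0.1, -0.3]
finger_gap: 1.002
```

Request:
move_arm:
  plan:
    - [[0,0,0,0.5,-0.5,0,0],[0,0,0,1,-1,0,0],[0,0,0,1,-1,0,0],[0,0,0,1,-1,0,0],[0,0,0,1,-1,0,0],[0,0,0,1,-1,0,0],[0,0,0,1,-1,0,0],[0,0,0,1,-1,0,0]]

```text
t: 3.15
tcp_pos: [0.3944, -0.2002, 0.2533]
tool_rot: [0.984, 0.177, -0.0, -0.0]
force: [-0.7, 0.1, -0.3]
finger_gap: 0.997
```

Request:
move_arm:
  plan:
    - [[0,0,0,0.5,-0.5,0,0],[0,0,0,1,-1,0,0],[0,0,0,1,-1,0,0],[0,0,0,1,-1,0,0],[0,0,0,1,-1,0,0],[0,0,0,1,-1,0,0],[0,0,0,1,-1,0,0],[0,0,0,1,-1,0,0]]

```text
t: 4.15
tcp_pos: [0.4533, -0.0716, 0.2533]
tool_rot: [0.984, 0.177, -0.0, 0.0]
force: [0.8, -0.1, -1.3]
finger_gap: 0.998
```

Request:
move_arm:
  plan:
    - [[0,0,0,0.5,-0.5,0,0],[0,0,0,1,-1,0,0],[0,0,0,1,-1,0,0],[0,0,0,1,-1,0,0],[0,0,0,1,-1,0,0],[0,0,0,1,-1,0,0],[0,0,0,1,-1,0,0],[0,0,0,1,-1,0,0]]

```text
t: 5.15
tcp_pos: [0.5121, 0.057, 0.2534]
tool_rot: [0.984, 0.177, 0.0, 0.0]
force: [0.6, 0.5, -0.8]
finger_gap: 1.001
```

Request:
move_arm:
  plan:
    - [[0,0,0,0.3,-0.3,0,0],[0,0,0,0.59,-0.61,0.1,0],[0,0,0,0.59,-0.61,0.1,0],[0,0,0,0.59,-0.61,0.1,0],[0,0,0,0.59,-0.61,0.1,0],[0,0,0,0.59,-0.61,0.1,0],[0,0,0,0.59,-0.61,0.1,0],[0,0,0,0.59,-0.61,0.1,0]]

```text
t: 6.15
tcp_pos: [0.5462, 0.135, 0.2435]
tool_rot: [0.984, 0.177, 0.0, 0.0]
force: [0.2, -0.9, 0.7]
finger_gap: 1.002
```

```bash
python3 - <<'E'
from h import *
s=snapshot("wrist");st=status.sense();print(st["t"],st["tcp_pos"].round(4),st["tool_rot"].round(4),st["q"].round(2),st["force"].round(2))
pickle.dump(s,open("w1.pkl","wb"));save(s,"pics/w1.png")
P=cloud(s);c0=np.array([.5455,.136]);D=np.hypot(P[...,0]-c0[0],P[...,1]-c0[1])
for lo,hi in((.127,.135),(.109,.115),(.068,.076),(.016,.023)):
    m=(D<.07)&(P[...,2]>lo)&(P[...,2]<hi);q=P[m][:,:2].astype(np.float32);print(lo,m.sum(),cv2.minEnclosingCircle(q),P[m][:,2].mean())
for z in(.131,.112,.072,.062):print(z,proj(s,[*c0,z]).round(0))
E
```

```text
6.2 [0.5462 0.1351 0.2434] [9.842e-01 1.773e-01 1.000e-04 0.000e+00] [ 0.04  0.46  1.6  -0.    1.08  1.26] [-0.02  0.08 -0.03]
0.127 979 ((0.5464471578598022, 0.1364535242319107), 0.013072958216071129) 0.13123053735376414
0.109 1148 ((0.5461761355400085, 0.13648299872875214), 0.022309985011816025) 0.11172436909923585
0.068 683 ((0.5463331341743469, 0.13643239438533783), 0.028219353407621384) 0.07213876948302365
0.016 5968 ((0.5461785197257996, 0.13629797101020813), 0.060085851699113846) 0.020223919569723605
0.131 [276. 219.]
0.112 [276. 211.]
0.072 [276. 197.]
0.062 [276. 194.]
```

View pics/w1.png

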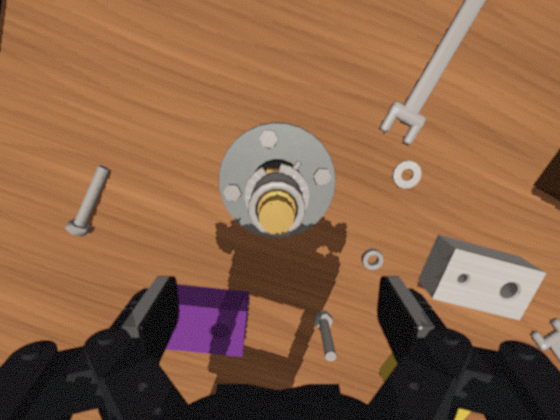

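The wrist view shows the coupling head at (277,212), the pin apparently at (300,165), and the block's large hole at (509,290). Next I measure the pin and notch azimuths.

```bash
python3 - <<'E'
from h import *
s=pickle.load(open("w1.pkl","rb"));P=cloud(s);c=np.array([.5463,.1364])
X=P[...,0]-c[0];Y=P[...,1]-c[1];r=np.hypot(X,Y);th=np.arctan2(Y,X)
m=(r>.0285)&(r<.037)&(P[...,2]>.057)&(P[...,2]<.068);print("pin",m.sum(),P[m][:,2].mean(),np.degrees(th[m]).round(0),(r[m]*1000).round(0))
m=(r>.023)&(r<.0285)&(abs(P[...,2]-.072)<.004);print("rim",np.histogram(np.degrees(th[m]),bins=np.arange(-180,181,10)))
f=lambda zz: np.array([[s["img"][tuple(np.clip(proj(s,[c[0]+.001*q*np.cos(t),c[1]+.001*q*np.sin(t),zz]).round().astype(int)[::-1],0,[419,559]))] for t in np.radians(np.arange(-180,180,1))] for q in np.arange(20,40,.25)])
o=np.vstack([f(.072),f(.062)]).astype(np.uint8)
o=cv2.resize(o,(720,480),interpolation=0)
for a in range(0,720,60): cv2.putText(o,str(a//2-180),(a,10),0,.35,(255,0,0))
v=cv2.resize(s["img"][140:250,220:340],(480,440),interpolation=2)
cv2.imwrite("pics/polar.png",o[...,::-1]);cv2.imwrite("pics/c1.png",v[...,::-1])
cv2.imwrite("pics/both.png",cv2.resize(np.vstack([o[...,::-1],np.pad(v[...,::-1],((0,0),(0,240),(0,0)))]),(560,600)))
E
```

```text
pin 42 0.06409726029511005 [-11. -13. -11. -12. -13. -14. -10. -11. -12. -14. -15. -16. -10. -12.
 -13. -15. -16. -17. -11. -12. -13. -14. -15. -16. -18. -10. -11. -12.
 -14. -15. -16. -18. -12. -13. -14. -16. -17. -15. -16. -17. -19. -18.] [35. 35. 33. 34. 34. 35. 32. 33. 33. 34. 34. 35. 32. 32. 33. 33. 34. 34.
 30. 31. 31. 32. 32. 33. 33. 29. 29. 30. 31. 31. 32. 32. 29. 29. 30. 30.
 31. 29. 29. 30. 30. 29.]
rim (array([ 0,  0,  0,  0,  0,  0,  0,  0,  4, 15, 26, 30, 26, 29, 30, 30, 31,
       34, 32, 15,  0,  0, 16, 31, 34, 30, 30, 29, 32, 22, 14,  2,  0,  0,
        0,  0]), array([-180, -170, -160, -150, -140, -130, -120, -110, -100,  -90,  -80,
        -70,  -60,  -50,  -40,  -30,  -20,  -10,    0,   10,   20,   30,
         40,   50,   60,   70,   80,   90,  100,  110,  120,  130,  140,
        150,  160,  170,  180]))
```

View pics/both.png

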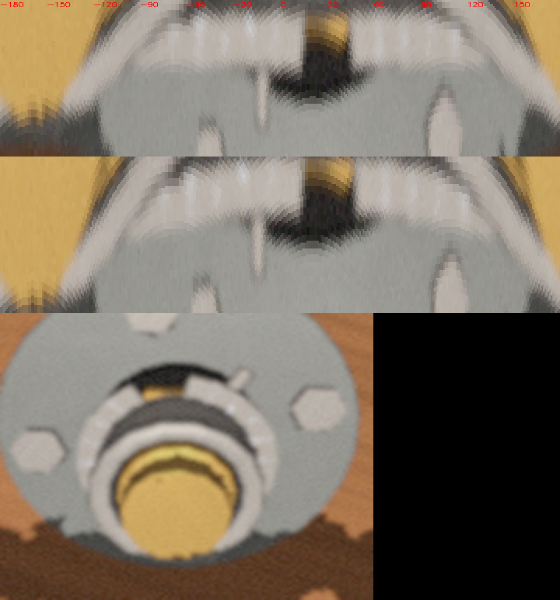

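Notch centre is at about +30° and the pin at -14°, so the sleeve needs 44° (0.77 rad) clockwise, which is +z about the tool. I'll centre and descend.

Request:
move_arm:
  plan:
    - [[0,0,0,0.005,-0.012,0.2,0],[0,0,0,0.005,-0.012,0.5,0],[0,0,0,0.005,-0.012,0.8,0],[0,0,0,0.005,-0.012,0.9,0],[0,0,0,0.005,-0.012,0.9,0],[0,0,0,0.005,-0.012,0.9,0],[0,0,0,0.005,-0.012,0.9,0],[0,0,0,0.005,-0.012,0.9,0]]

```text
t: 7.2
tcp_pos: [0.5466, 0.1366, 0.1541]
tool_rot: [0.984, 0.177, 0.001, 0.0]
force: [0.3, 0.5, 0.9]
finger_gap: 0.998
```

Request:
move_arm:
  plan:
    - [[0,0,0,0,0,0.25,0],[0,0,0,0,0,0.5,0.1],[0,0,0,0,0,0.5,0.2],[0,0,0,0,0,0.5,0.3],[0,0,0,0,0,0.5,0.4],[0,0,0,0,0,0.5,0.4],[0,0,0,0,0,0.5,0.4],[0,0,0,0,0,0.5,0.4]]
  force: 30

```text
t: 8.2
tcp_pos: [0.5463, 0.1366, 0.1035]
tool_rot: [0.984, 0.177, 0.0, 0.0]
force: [0.4, 0.3, -0.3]
finger_gap: 0.597
```

```bash
python3 - <<'E'
from h import *
s=snapshot("side");st=status.sense();print(st["t"],st["tcp_pos"].round(4),st["finger_gap"],st["force"].round(2),st["ft_torque"].round(2))
v=cv2.resize(s["img"][170:340,130:330],(800,600)[:2],interpolation=2);cv2.imwrite("pics/g1.png",v[...,::-1])
E
```

```text
8.25 [0.5462 0.1366 0.1034] 0.6043958636310443 [ 0.24 -0.67 -0.49] [0.04 0.01 0.02]
```

View pics/g1.png

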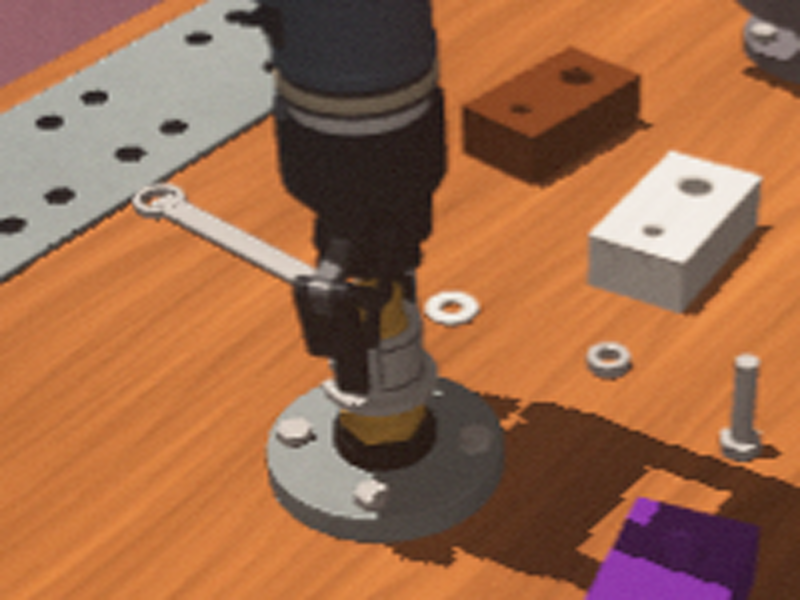

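The fingers straddle the sleeve (about pixel 375,370), with the tips above the rim. Closing now.

Request:
move_arm:
  plan:
    - [[0,0,0,0,0,0,0.45],[0,0,0,0,0,0,0.5],[0,0,0,0,0,0,0.6],[0,0,0,0,0,0,1],[0,0,0,0,0,0,1],[0,0,0,0,0,0,1],[0,0,0,0,0,0,1],[0,0,0,0,0,0,1]]
  force: 30

```text
t: 9.25
tcp_pos: [0.5463, 0.1365, 0.1033]
tool_rot: [0.984, 0.178, 0.0, 0.0]
force: [-0.5, -3.0, 0.7]
finger_gap: 0.503
```

Request:
move_arm:
  plan:
    - [[0,0,0.14,0,0,0,1],[0,0,0.28,0,0,0,1],[0,0,0.42,0,0,0,1],[0,0,0.56,0,0,0,1],[0,0,0.7,0,0,0,1],[0,0,0.84,0,0,0,1],[0,0,0.98,0,0,0,1],[0,0,0.98,0,0,0,1]]

```text
t: 10.25
tcp_pos: [0.5463, 0.1363, 0.1033]
tool_rot: [0.979, -0.204, 0.0, 0.0]
force: [0.2, -3.8, 0.7]
finger_gap: 0.509
```

```bash
python3 - <<'E'
from h import *
s=snapshot("wrist");st=status.sense();print(st["t"],st["tcp_pos"].round(4),st["tool_rot"].round(3),st["finger_gap"],st["force"].round(2),st["ft_torque"].round(2))
pickle.dump(s,open("w2.pkl","wb"));P=cloud(s);c=np.array([.5463,.1364])
X=P[...,0]-c[0];Y=P[...,1]-c[1];r=np.hypot(X,Y);th=np.degrees(np.arctan2(Y,X))
m=(r>.0285)&(r<.037)&(P[...,2]>.057)&(P[...,2]<.068);print("pin",m.sum(),np.median(th[m]))
m=(r>.023)&(r<.0285)&(abs(P[...,2]-.072)<.004);print("rim",np.histogram(th[m],bins=np.arange(-100,100,5)))
save(s,"pics/w2.png")
E
```

```text
10.3 [0.5463 0.1363 0.1033] [ 0.979 -0.204  0.     0.   ] 0.5069681217088204 [ 0.11 -3.82  0.51] [-0.68 -0.07 -0.04]
pin 162 -14.17420397250442
rim (array([42, 41, 43, 46, 49, 52, 50, 59, 55, 56, 60, 58, 60, 62,  9,  0,  0,
        0,  0,  0, 49, 55, 59, 52, 56, 55, 49, 49, 49, 49, 46, 29,  8,  7,
        2,  0,  0,  0,  0]), array([-100,  -95,  -90,  -85,  -80,  -75,  -70,  -65,  -60,  -55,  -50,
        -45,  -40,  -35,  -30,  -25,  -20,  -15,  -10,   -5,    0,    5,
         10,   15,   20,   25,   30,   35,   40,   45,   50,   55,   60,
         65,   70,   75,   80,   85,   90,   95]))
```

View pics/w2.png

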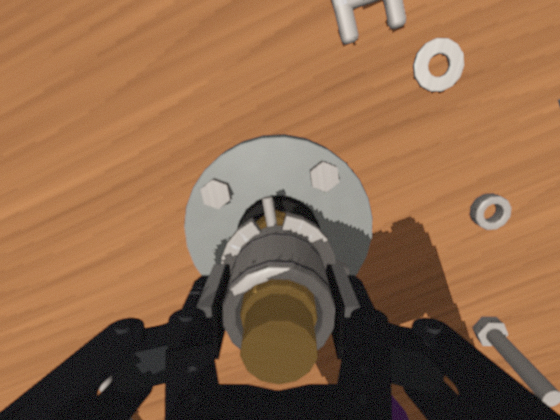

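The notch now spans -29° to 0° (centre -14.6°) and the pin is at -14.2°, visible in the notch at (268,212). Aligned, so I press.

Request:
move_arm:
  plan:
    - [[0,0,0,0,0,0.015,1],[0,0,0,0,0,0.03,1],[0,0,0,0,0,0.045,1],[0,0,0,0,0,0.06,1],[0,0,0,0,0,0.07,1],[0,0,0,0,0,0.075,1],[0,0,0,0,0,0.075,1],[0,0,0,0,0,0.075,1]]

```text
t: 11.3
tcp_pos: [0.5464, 0.1364, 0.0965]
tool_rot: [0.979, -0.205, 0.0, 0.0]
force: [-0.1, -5.1, 6.5]
finger_gap: 0.508
```

```bash
cat > z.py <<'E'
from h import *
s=snapshot("side");st=status.sense();print(st["t"],st["tcp_pos"].round(4),st["finger_gap"],st["force"].round(2))
P=cloud(s);c=np.array([.5463,.1364]);r=np.hypot(P[...,0]-c[0]+.0,P[...,1]-c[1]-.0015)
w=snapshot("wrist");pickle.dump((s,w),open("z.pkl","wb"));Q=cloud(w);q=np.hypot(Q[...,0]-c[0],Q[...,1]-c[1])
for nm,A,B in(("side",P,r),("wrist",Q,q)):
    for k,lo,hi,a,b in(("head",0,.010,.11,.15),("sleeve top",.0175,.0215,.1,.117),("rim",.0235,.0275,.06,.077),("foot",.04,.058,.01,.03)):
        m=(B>=lo)&(B<hi)&(A[...,2]>a)&(A[...,2]<b);print(nm,k,m.sum(),np.percentile(A[m][:,2],[20,50,80]).round(4) if m.any() else "")
E
python3 z.py
```

```text
11.35 [0.5464 0.1364 0.0965] 0.5079488944193907 [-1.51 -5.14  7.04]
side head 73 [0.1127 0.1357 0.1373]
side sleeve top 77 [0.1017 0.1045 0.106 ]
side rim 96 [0.0626 0.0648 0.0663]
side foot 906 [0.0198 0.0213 0.023 ]
wrist head 2002 [0.1353 0.1358 0.1363]
wrist sleeve top 2331 [0.1043 0.1048 0.1053]
wrist rim 1076 [0.0643 0.0649 0.0654]
wrist foot 9890 [0.0197 0.0203 0.0211]
```

Released: the head top reads 135.8 mm (137 less about 1 mm of sag), and the sleeve is fully down. I open, rise to head height and take a reading.

Request:
move_arm:
  plan:
    - [[0,0,0,0,0,0,0.4],[0,0,0,0,0,0,0.3],[0,0,0,0,0,0,0.2],[0,0,0,0,0,-0.15,0.2],[0,0,0,0,0,-0.35,0.2],[0,0,0,0,0,-0.48,0.3],[0,0,0,0,0,-0.48,0.45],[0,0,0,0,0,-0.48,0.55]]

```text
t: 12.4
tcp_pos: [0.5459, 0.1366, 0.1437]
tool_rot: [0.979, -0.205, -0.0, 0.0]
force: [-0.4, -0.2, 0.3]
finger_gap: 0.45
```

```bash
python3 z.py; python3 - <<'E'
from h import *
s,w=pickle.load(open("z.pkl","rb"))
v=cv2.resize(s["img"][190:310,150:310],(800,600),interpolation=2);cv2.imwrite("pics/g2.png",v[...,::-1])
E
```

```text
12.45 [0.5457 0.1366 0.1434] 0.45258137952816885 [-0.83 -0.04 -0.95]
side head 98 [0.1145 0.1363 0.1385]
side sleeve top 117 [0.1029 0.1074 0.1096]
side rim 120 [0.066  0.0687 0.0705]
side foot 915 [0.0196 0.0212 0.023 ]
wrist head 1598 [0.1367 0.1371 0.1376]
wrist sleeve top 1360 [0.108  0.1086 0.1091]
wrist rim 895 [0.0681 0.0687 0.0693]
wrist foot 7555 [0.0197 0.0204 0.0213]
```

View pics/g2.png

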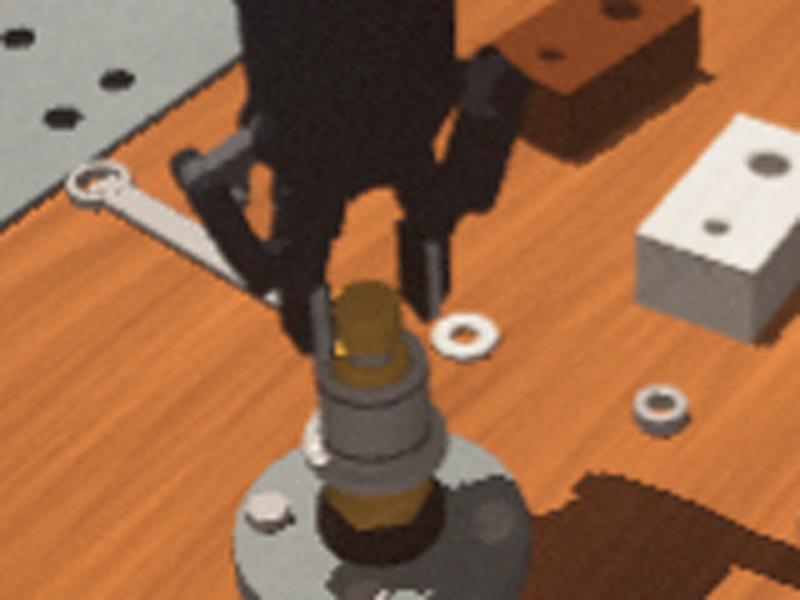

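Request:
move_arm:
  plan:
    - [[0,0,0,0,0,-0.01,0.6],[0,0,0,0,0,-0.01,0.65],[0,0,0,0,0,-0.01,0.75],[0,0,0,0,0,-0.01,1],[0,0,0,0,0,-0.01,1],[0,0,0,0,0,-0.01,1],[0,0,0,0,0,-0.01,1],[0,0,0,0,0,-0.01,1]]
  force: 40

```text
t: 13.5
tcp_pos: [0.5461, 0.1365, 0.1448]
tool_rot: [0.979, -0.205, -0.0, 0.0]
force: [0.3, -0.3, -0.2]
finger_gap: 0.285
```

Request:
move_arm:
  plan:
    - [[0,0,0,0,0,-0.04,1],[0,0,0,0,0,-0.08,1],[0,0,0,0,0,-0.13,1],[0,0,0,0,0,-0.18,1],[0,0,0,0,0,-0.24,1],[0,0,0,0,0,-0.32,1],[0,0,0,0,0,-0.42,1],[0,0,0,0,0,-0.5,1]]

```text
t: 14.5
tcp_pos: [0.5465, 0.1366, 0.1957]
tool_rot: [0.979, -0.205, 0.0, -0.0]
force: [-0.1, 0.0, -1.4]
finger_gap: 0.284
```

```bash
python3 z.py; python3 - <<'E'
from h import *
from scipy.spatial.transform import Rotation as R
st=status.sense();T=np.eye(4);T[:3,:3]=R.from_quat(st["tool_rot"]).as_matrix();T[:3,3]=st["tcp_pos"]
print("to hole",(np.linalg.inv(T)@np.r_[.528,-.136,.2,1]).round(3))
s,w=pickle.load(open("z.pkl","rb"))
# plug points, side view
P=cloud(s);Q=cloud(w)
for A in(P,Q):
    r=np.hypot(A[...,0]-.546,A[...,1]-.1364);m=(r<.016)&(A[...,2]>.117)&(A[...,2]<.2);print(m.sum(),A[m].min(0).round(4),A[m].max(0).round(4))
# refine rack from wrist w1
s=pickle.load(open("w1.pkl","rb"));P=cloud(s);r=np.hypot(P[...,0]-.526,P[...,1]+.111);m=(r<.08)&(abs(P[...,2]-.042)<.004)
rr=cv2.minAreaRect(P[m][:,:2].astype(np.float32)*1000);print(rr,P[m][:,2].mean())
E
```

```text
14.55 [0.547  0.1367 0.1967] 0.28269598429965215 [ 0.23  0.58 -0.44]
side head 47 [0.1125 0.143  0.1471]
side sleeve top 167 [0.1051 0.1109 0.1129]
side rim 111 [0.0703 0.0723 0.0736]
side foot 907 [0.0198 0.0213 0.0231]
wrist head 259 [0.1117 0.1127 0.1475]
wrist sleeve top 961 [0.1114 0.1121 0.1126]
wrist rim 599 [0.0717 0.0722 0.0727]
wrist foot 5508 [0.0197 0.0204 0.0214]
to hole [ 0.092  0.257 -0.004  1.   ]
283 [0.5317 0.1216 0.142 ] [0.5593 0.1519 0.2   ]
3843 [0.5325 0.1218 0.1433] [0.5609 0.1522 0.2   ]
((525.7412109375, -111.5545654296875), (61.35322570800781, 107.92996978759766), 4.573746204376221) 0.04219941316429167
```

Plug drawn, sleeve back at 112 mm (fully up). I carry the plug to the hole, and check the hole centre directly from the earlier wrist image.

Request:
move_arm:
  plan:
    - [[0,0,0,0.07,0.2,-0.05,1],[0,0,0,0.18,0.5,-0.05,1],[0,0,0,0.28,0.8,-0.05,1],[0,0,0,0.31,0.86,-0.05,1],[0,0,0,0.31,0.86,-0.05,1],[0,0,0,0.31,0.86,-0.05,1],[0,0,0,0.31,0.86,-0.05,1],[0,0,0,0.31,0.86,-0.05,1]]

```text
t: 15.6
tcp_pos: [0.5401, 0.046, 0.1998]
tool_rot: [0.979, -0.204, -0.0, -0.0]
force: [-0.2, -1.3, -1.9]
finger_gap: 0.281
```

Request:
move_arm:
  plan:
    - [[0,0,0,0.07,0.2,0,1],[0,0,0,0.18,0.5,0,1],[0,0,0,0.28,0.8,0,1],[0,0,0,0.31,0.86,0,1],[0,0,0,0.31,0.86,0,1],[0,0,0,0.31,0.86,0,1],[0,0,0,0.31,0.86,0,1],[0,0,0,0.31,0.86,0,1]]

```text
t: 16.6
tcp_pos: [0.534, -0.0452, 0.1998]
tool_rot: [0.979, -0.205, -0.0, -0.0]
force: [-0.8, -0.5, -1.9]
finger_gap: 0.283
```

```bash
python3 - <<'E'
from h import *
w=snapshot("wrist");st=status.sense();print(st["t"],st["tcp_pos"].round(4),st["finger_gap"])
pickle.dump(w,open("w3.pkl","wb"))
a,b=pickle.load(open("s0.pkl","rb"))
g=np.array([.5278,-.1364,.042])
for nm,s in(("w1",pickle.load(open("w1.pkl","rb"))),("w3",w),("scene",a),("side",b)):
    xs=np.arange(-.02,.02,.0005); I=np.array([[s["img"][tuple(np.clip(proj(s,g+[x,y,0]).round().astype(int)[::-1],0,[419,559]))].mean() for x in xs] for y in xs])
    m=(I<.6*np.percentile(I,80)).astype(np.uint8); n,l,st_,c=cv2.connectedComponentsWithStats(m)
    print(nm,proj(s,g).round(),[(st_[i].tolist(),(g[:2]+c[i]*.0005-.02).round(4)) for i in range(1,n) if st_[i,4]>100])
save(w,"pics/w3.png")
E
```

```text
16.65 [ 0.534  -0.0453  0.1998] 0.27999685299922494
w1 [509. 291.] [([23, 24, 38, 37, 997], array([ 0.5288, -0.1352]))]
w3 [384. 164.] [([23, 22, 38, 38, 687], array([ 0.5267, -0.1381]))]
scene [248. 235.] [([31, 20, 25, 29, 403], array([ 0.5301, -0.1398]))]
side [304. 223.] [([21, 19, 39, 43, 1036], array([ 0.528 , -0.1364]))]
```

View pics/w3.png

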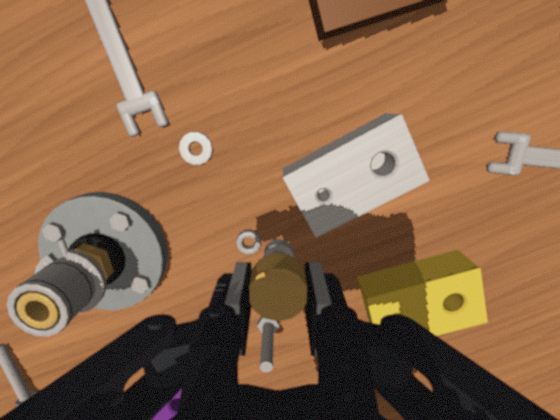

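The wrist view shows the fitting hole at (384,163) and the plug upright in the fingers at (278,287). The hole estimates agree on (0.528, -0.136). I go over it, then down to just above.

Request:
move_arm:
  plan:
    - [[0,0,0,0.08,0.2,0,1],[0,0,0,0.18,0.5,0,1],[0,0,0,0.28,0.78,0,1],[0,0,0,0.31,0.855,0.1,1],[0,0,0,0.31,0.855,0.4,1],[0,0,0,0.31,0.855,0.7,1],[0,0,0,0.31,0.855,0.9,1],[0,0,0,0.31,0.855,0.9,1]]

```text
t: 17.65
tcp_pos: [0.5267, -0.1351, 0.1079]
tool_rot: [0.979, -0.205, -0.002, -0.001]
force: [-0.7, -0.9, -1.9]
finger_gap: 0.281
```

```bash
python3 - <<'E'
from h import *
s=snapshot("side");w=snapshot("wrist");a=snapshot("scene");st=status.sense();print(st["t"],st["tcp_pos"].round(4),st["finger_gap"],st["force"].round(1))
def cr(s,h=30):
    u,v=proj(s,[.528,-.136,.055]).astype(int);return cv2.resize(s["img"][v-h:v+h,u-h:u+h,::-1],(400,400),interpolation=2)
cv2.imwrite("pics/p1.png",np.hstack([cr(s),cr(a)]))
E
```

```text
17.8 [ 0.5286 -0.1363  0.1103] 0.28237071691709476 [ 0.4  0.3 -1.7]
```

View pics/p1.png

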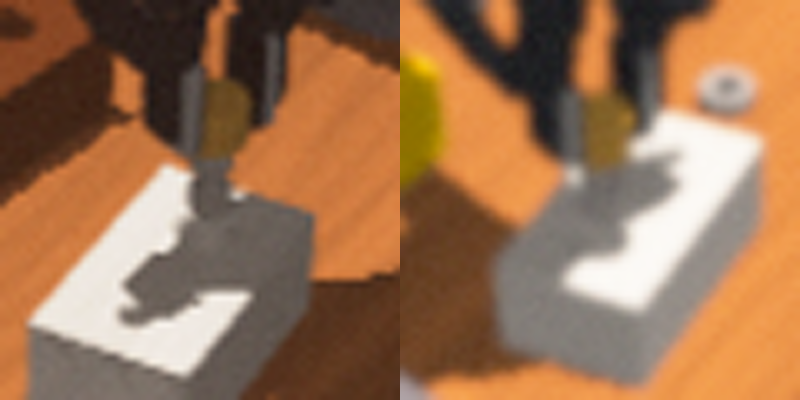

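The plug hangs over the hole; its shank end is at (212,205) in the left crop. TCP settled at (0.5286, -0.1363). Inserting slowly.

Request:
move_arm:
  plan:
    - [[0,0,0,0,0,0.06,1],[0,0,0,0,0,0.12,1],[0,0,0,0,0,0.18,1],[0,0,0,0,0,0.24,1],[0,0,0,0,0,0.3,1],[0,0,0,0,0,0.35,1],[0,0,0,0,0,0.39,1],[0,0,0,0,0,0.41,1]]

```text
t: 18.8
tcp_pos: [0.528, -0.1365, 0.0685]
tool_rot: [0.979, -0.205, -0.0, -0.0]
force: [0.1, 0.0, -1.4]
finger_gap: 0.282
```

Request:
move_arm:
  plan:
    - [[0,0,0,0,0,0.005,1],[0,0,0,0,0,0.01,1],[0,0,0,0,0,0.01,1],[0,0,0,0,0,0.01,1],[0,0,0,0,0,0.01,1],[0,0,0,0,0,0.01,1],[0,0,0,0,0,0.01,1],[0,0,0,0,0,0.01,1]]

```text
t: 19.8
tcp_pos: [0.5281, -0.1366, 0.0678]
tool_rot: [0.979, -0.205, -0.0, -0.0]
force: [0.1, 1.1, -1.0]
finger_gap: 0.28
```

Request:
move_arm:
  plan:
    - [[0,0,0,0,0,0,0.65],[0,0,0,0,0,0,0.55],[0,0,0,0,0,0,0.4],[0,0,0,0,0,0,0.3],[0,0,0,0,0,-0.1,0.3],[0,0,0,0,0,-0.4,0.3],[0,0,0,0,0,-0.8,0.3],[0,0,0,0,0,-1,0.3]]

```text
t: 20.8
tcp_pos: [0.529, -0.1369, 0.1706]
tool_rot: [0.979, -0.205, 0.002, 0.0]
force: [0.5, 0.5, 0.1]
finger_gap: 0.696
```

```bash
python3 - <<'E'
from h import *
w=snapshot("wrist");s=snapshot("side");st=status.sense();print(st["t"],st["tcp_pos"].round(4),st["force"].round(1))
for nm,A in(("w",cloud(w)),("s",cloud(s))):
    r=np.hypot(A[...,0]-.528,A[...,1]+.136);m=(r<.02)&(A[...,2]>.054)&(A[...,2]<.08);print(nm,m.sum(),np.percentile(A[m][:,2],[10,50,90]).round(4),cv2.minEnclosingCircle(A[m][:,:2].astype(np.float32)))
    r=np.hypot(A[...,0]-.5463,A[...,1]-.1364);m=(r>.0175)&(r<.0215)&(A[...,2]>.1);print("sleeve top",m.sum(),np.median(A[m][:,2]).round(4))
u,v=proj(s,[.528,-.136,.05]).astype(int)
cv2.imwrite("pics/end.png",np.hstack([cv2.resize(s["img"][v-45:v+45,u-45:u+45,::-1],(400,400),interpolation=2),cv2.resize(w["img"][::-1][::-1,:,::-1],(400,400))]))
E
```

```text
20.9 [ 0.5297 -0.1373  0.1708] [0.1 0.4 0.2]
w 1000 [0.0581 0.0592 0.06  ] ((0.5285242795944214, -0.13631151616573334), 0.013096904382109642)
sleeve top 0 nan
s 77 [0.0558 0.0595 0.0614] ((0.5286430716514587, -0.13416263461112976), 0.014450191520154476)
sleeve top 155 0.1112
  return _methods._mean(a, axis=axis, dtype=dtype,
  ret = ret.dtype.type(ret / rcount)
```

View pics/end.png

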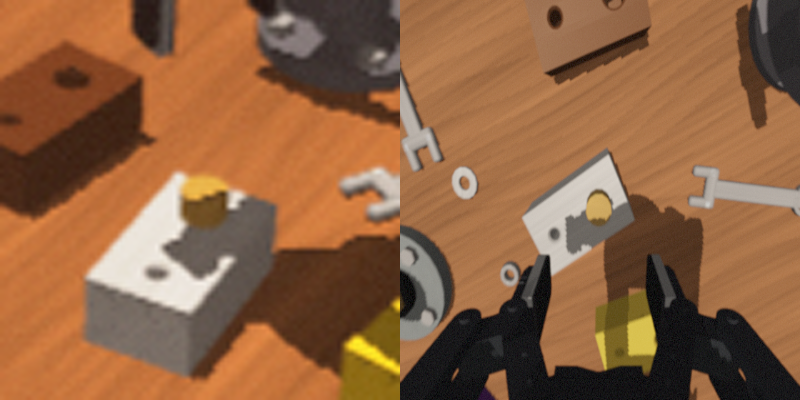

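The plug stands upright in the fitting hole (205,200). Its head top is at 59.2 mm against 59 nominal, and the gripper is clear.

```bash
python3 -c "
from station import manip; print(manip.sign_off())"
```

```text
the job is handed in; nothing more can be done
None
```

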